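# Shut the row of amber vials with a stroke of the fingertips

## Robot

A 6-joint arm with a two-finger parallel gripper is mounted at the origin on a cart in front of the work surface, level with it; the furniture and walls round the work are solid. World frame = base frame: x ahead of the robot, y to its left, z up, the work surface at z = 0. Lengths are in mm, angles in rad, forces in N, time in s.
With the tool pointing down it reaches from about 375 to 825 mm from the base axis. Payload 5.5 kg.
Tool frame: the origin (TCP) lies midway between the tips of the shut fingers; the grasp point (between the pads) lies 19 mm behind it (grip_depth is the distance from the TCP to the grasp point, in mm); z points along the fingers, y is the direction in which the jaws open and shut (so a half turn about z gives the same grasp; the last joint's range is limited). The gripper opens to 85 mm and grips with 20 to 120 N. Pads are 22 mm wide; open, the fingers measure 114 mm over their backs; the gripper's body (76 mm by 85 mm) begins 54 mm behind the grasp point. The pads swing forward as they close: fully open they stand 13 mm farther back than shut.
Start: joints at [1.289, 0.314, -0.047, 1.21, 0, 1.571], TCP at [166.848, 576.33, 231.299] pointing down, gripper open.
Joint ranges: [-2.67, 2.67], [-0.69, 1.73], [-1.03, 1.25], [-2.08, 2.16], [-1.42, 1.45], [-3.14, 3.14]. Speed limits (rad/s): [2.39, 2.39, 3.01, 3.14, 3.14, 3.14].

## Interface

Orientations are given as a rotation vector (axis times angle).
In Python, from plant import * gives the robot as it stands. The module is installed in compiled form; this text tells all that it offers.
- The arm moves only by the tool move_arm, never from a script. Its argument "targets" is a list of rows, each a list of 3 entries, a list of its own where there are three numbers: the opening, from -1 (shut) to 1 (fully open), then the shift along the tool's x, y, z in cm, then the turn, a rotation vector about the tool's x, y, z in rad. A call has 1 to 12 rows; each row shifts and turns the pose as measured when the row begins, along the tool's axes as they then stand; what a row does not reach is not made up. A row lasts 1/8 s, in which the tool goes at most 62.5 mm and 10.7 degrees, less where a joint would pass 70% of its speed; a pose out of reach is approached as far as the arm can. A call is refused whole if a number of a shift passes 6.25 or a number of a turn 0.188, either way. A call with a gripper value outside its range is refused whole. The fingers move at their own pace and stop on an object; "newtons" is the grip in N (left out, the last holds). Time passes only in rows, so rows that do not move let the fingers close. It gives the time, the measured TCP pose, the force and the opening at its end, in the units of the state.
- get_state(): the state, without advancing time (a new reading comes with each control period).
- read_camera(name): name is "scene" or "top" or "wrist"; returns (picture, depth): 384x512x3 uint8, red, green, blue; 384x512 float32, mm along the optical axis (not along the pixel's ray), 0 where there is no reading.
- camera_params(name): a dict with "mtx" (3x3 intrinsics, pixels), "xyz" and "rotation" of the camera in the world. Camera axes: x right, y down, z forward; pixel columns grow to the right and rows downward; lengths in mm; the calibration is good to about 2 mm. A picture is of the moment at which its call begins: read the wrist's pose just before it. camera_params takes no time and is no camera call; for the wrist camera it gives the pose at the moment of the call.
- close_job(): hands the job in, once; it reports no verdict.
Trained networks look in the newest picture that a camera, given by its name, has taken for a name from the list of things; names that differ only in an ending like _2 or _b are one class to them, and where a whole thing is asked for, a point or a joint stands for the part that bears it (a point fixed in the world has none). Each returns a list of dicts, best first, with "p" (0 to 1); they miss things now and then, are a little off and sometimes report something else, mostly with a low value. They report only what shows in the picture. A call takes as long as a camera call.
- boxes_of(thing, camera): "xyz" ([x, y, z] in mm, in world coordinates, good to about 4 mm: the middle of the surface that is visible of it).
The state is a dict: "t": time; "q": joint angles; "joint_velocities": joint speeds; "tau": joint torques, N m; "ee_pos": TCP position; "ee_rot": TCP orientation; "contact_force": force on the tool from outside, world axes, zero at the start; "wrist_torque": the same for the moment, N m; "grip_width": finger opening in mm.
Only numpy, scipy, OpenCV 4.12 (cv2) and the standard library are available. Lean on these libraries where they do the work, as an engineer would, in place of code of your own. Each camera call takes 0.05 s, during which the arm holds its last target. There are 200 camera calls.

## Task

The amber vials have been filled and have to be shut before they go to the counter: run your fingertips along their row starting at the hinge end, where you meet the backs of the standing lids, fold the five lids over one after another, and press every one fully shut, flat on its rim. Only touch and push with the fingertips: the rack stands loose, so go lightly enough not to shove or tip it, and do not pick it up. The washed milky-white vials are still drying, so leave their lids open, and leave everything else where it is.

Things in the scene. Friction and masses are not known exactly. Their poses are not given: they have to be found in the camera images.
- amber_rack: THE ROW TO SHUT: grey open rack, 60 mm (its x) by 212 mm (its y), 0.8 to 1.3 kg, loose on the desk, with five brown amber vials fixed in a row along y. Origin: centre of its underside, z up. Vial centres at x = 0, y = +76, +38, 0, -38, -76 mm. Vials 24 mm in diameter, rims 62 mm up.
- amber_hinge1 (a point): Hinge axis (parallel to the rack's x) of amber lid 1: 63 mm up, 13.5 mm to +y of its vial's centre. All lids hinge so at the +y side of their vials. Open, a lid stands up on the hinge, its tab at most 97 mm up, leaning at most 15 mm beyond the hinge to +y. A fingertip that travels along the row towards the rack's -y folds the lids over.
- amber_shut1 (a point): Centre of the top of lid 1 when it is shut (fixed to the rack, does not move with the lid): x = 0, y = +76 mm, 66 mm over the rack's underside. A lid is a disc 26 mm in diameter, 4 mm thick, with a thumb tab opposite the hinge that ends 17.5 mm from the vial's centre. Shut, it lies flat, its top 66 mm up.
- amber_shut5 (a point): The same point for lid 5, at y = -76 mm. A stroke from lid 1 to lid 5 a centimetre above the shut height folds every lid most of the way; a second stroke the same way at 0 to 1 mm above the shut height, or a push of 1 to 5 N on a lid near its tab, shuts it fully. A stroke 2 mm or more below the shut height catches on the hinges and shoves the rack.
- white_rack: Rack of the same make, frame and sizes, with milky white vials whose lids stand open, hinged the same way; to be left as it is. Open lids reach 97 mm up.
- amber_lid1 (a joint): hinge angle (rad) of amber lid 1, on the vial at y = 76 mm of amber_rack: 0 fully shut, about 1.57 upright, stop at 1.95. Stays where it is left (friction 0.005 N m, no spring).
- amber_lid2 (a joint): hinge angle (rad) of amber lid 2, on the vial at y = 38 mm of amber_rack: 0 fully shut, about 1.57 upright, stop at 1.95. Stays where it is left (friction 0.005 N m, no spring).
- amber_lid3 (a joint): hinge angle (rad) of amber lid 3, on the vial at y = 0 mm of amber_rack: 0 fully shut, about 1.57 upright, stop at 1.95. Stays where it is left (friction 0.005 N m, no spring).
- amber_lid4 (a joint): hinge angle (rad) of amber lid 4, on the vial at y = -38 mm of amber_rack: 0 fully shut, about 1.57 upright, stop at 1.95. Stays where it is left (friction 0.005 N m, no spring).
- amber_lid5 (a joint): hinge angle (rad) of amber lid 5, on the vial at y = -76 mm of amber_rack: 0 fully shut, about 1.57 upright, stop at 1.95. Stays where it is left (friction 0.005 N m, no spring).
- white_lid1 (a joint): the same for milky white lid 1, on the vial at y = 76 mm of white_rack.
- white_lid2 (a joint): the same for milky white lid 2, on the vial at y = 38 mm of white_rack.
- white_lid3 (a joint): the same for milky white lid 3, on the vial at y = 0 mm of white_rack.
- white_lid4 (a joint): the same for milky white lid 4, on the vial at y = -38 mm of white_rack.
- white_lid5 (a joint): the same for milky white lid 5, on the vial at y = -76 mm of white_rack.
- yellow_pot: bystander: sample pot, yellow below and with a white screw cap, 50 mm in diameter, 54 mm tall, origin under its centre
- tin: bystander: round pale tin with lid, 66 mm in diameter, 24 mm tall, origin under its centre
- source_disc: bystander: orange disc with a bright centre, 25 mm in diameter, 7 mm tall, origin under its centre. (To the right of it, from y = -0.27 m on, stand fixed tubs and stacked pots up to 0.18 m tall, and the black computer, 0.45 m tall, behind them: come to the work from above.)
- yellow_highlighter: bystander: yellow highlighter pen lying on the desk, 131 mm long, 18 mm high, origin under its centre

How it is judged (in metres and radians):
On the way, in this order (a step that is already met when the one before it is completed fails the run):
1. amber lid 1 is folded over (more than half way, under 0.8 rad) (value of joint amber_lid1 below 0.8 rad).
2. amber lid 2 is folded over (more than half way, under 0.8 rad) (value of joint amber_lid2 below 0.8 rad).
3. amber lid 3 is folded over (more than half way, under 0.8 rad) (value of joint amber_lid3 below 0.8 rad).
4. amber lid 4 is folded over (more than half way, under 0.8 rad) (value of joint amber_lid4 below 0.8 rad).
5. amber lid 5 is folded over (more than half way, under 0.8 rad) (value of joint amber_lid5 below 0.8 rad).
At the end, for the whole second after the job is handed in: All five amber lids are fully shut (hinge under 0.07 rad, the tab edge less than 2 mm up), the amber rack stands upright, at rest, within 20 mm of where it stood; the five milky white lids still stand open (over 1.3 rad), their rack is within 10 mm and the bystanders within 15 mm of their places (value of joint each of amber_lid1, amber_lid2, amber_lid3, amber_lid4, amber_lid5 below 0.07 rad and value of joint each of white_lid1, white_lid2, white_lid3, white_lid4, white_lid5 above 1.3 rad and distance of amber_rack from where it was at the start of the episode below 0.02 m and angle between amber_rack's own z axis and vertical below 0.05 rad and linear speed of amber_rack below 0.01 m/s and distance of white_rack from where it was at the start of the episode below 0.01 m and distance of each of yellow_pot, tin, source_disc, yellow_highlighter from where it was at the start of the episode below 0.015 m); the robot touches nothing.
It fails at once if the amber rack is lifted or tipped (height (world z) of amber_rack above 0.006 m or angle between amber_rack's own z axis and vertical above 0.12 rad).
It fails at once if the amber rack is shoved more than 30 mm (distance of amber_rack from where it was at the start of the episode above 0.03 m).
It fails at once if a milky white lid is folded or its rack pushed (value of joint any of white_lid1, white_lid2, white_lid3, white_lid4, white_lid5 below 1.2 rad or distance of white_rack from where it was at the start of the episode above 0.02 m).
It fails at once if a bystander (yellow pot, tin, orange disc, highlighter) is moved more than 30 mm or lifted (distance of any of yellow_pot, tin, source_disc, yellow_highlighter from where it was at the start of the episode above 0.03 m or height (world z) of any of yellow_pot, tin, source_disc, yellow_highlighter above 0.02 m).
It also fails if it takes over 64 s, if anything falls off the work surface, if the arm or the gripper's body presses on something with over 40 N, if the wrist force passes 120 N, or if a joint passes its speed limit or range.

## Working session

There is one attempt and no reset: what is moved stays moved. The work goes in short steps, Python scripts to look and compute and a tool call to move; the robot and the scene stay as the last step left them, time stands still between calls to the robot, and variables do not carry over. Pictures are saved under pics/ and viewed, about 8 in all and at most 12, crops included, and the job is handed in when it is done.

Besides the shell and the picture viewer there is one more tool, called after "Emit:" as a command line: name --argument value ..., lists and objects as JSON in quotes. move_arm: Moves the arm, as the interface text tells. Its arguments: {"type":"object","properties":{"targets":{"type":"array","items":{"type":"array"}},"newtons":{"type":"number"}},"required":["targets"]}

```bash
mkdir -p pics; python3 - <<'E'
from plant import *
import cv2,numpy as np
s=get_state();print(s)
for c in("scene","top"):
    im,d=read_camera(c);cv2.imwrite(f"pics/{c}0.png",im[:,:,::-1]);np.save(f"{c}_d.npy",d)
    print(c,camera_params(c))
    for n in("amber_rack","white_rack","amber_hinge1","amber_shut1","amber_shut5"):
        print(n,[(np.round(b["xyz"]),round(b["p"],2)) for b in boxes_of(n,c)[:3]])
E
```

```text
{'t': 0.0, 'q': array([ 1.28903790e+00,  3.14230317e-01, -4.80697216e-02,  1.21019443e+00,
       -2.60284305e-05,  1.57080360e+00]), 'joint_velocities': array([-5.20706899e-04, -2.74196777e-06, -1.12420683e-03,  2.55121819e-03,
       -6.04461267e-04, -1.00800243e-03]), 'tau': array([-2.43371593e-03, -5.39594650e+01,  3.39747119e+01,  1.93700037e-02,
       -4.50114940e-04,  2.86701500e-06]), 'ee_pos': array([166.67631029, 575.78890024, 230.43608935]), 'ee_rot': array([-4.41103811e-01, -3.11025540e+00,  2.64657681e-03]), 'contact_force': array([-0.22222099,  0.61618494, -0.28726561]), 'wrist_torque': array([-0.03580284,  0.018773  , -0.00863231]), 'grip_width': 84.97404291703697}
scene {'mtx': array([[370.42198342,   0.        , 260.29904502],
       [  0.        , 370.42198342, 188.16522493],
       [  0.        ,   0.        ,   1.        ]]), 'xyz': array([ 317.98486582, -423.23797626,  732.42821043]), 'rotation': array([-2.38370207,  0.62389799, -0.21872296])}
amber_rack [(array([569., -26.,  45.]), 0.72), (array([591., 234.,  21.]), 0.57)]
white_rack [(array([437., 126.,  43.]), 0.85), (array([572., -28.,  44.]), 0.34)]
amber_hinge1 [(array([571., -27.,  42.]), 0.6)]
amber_shut1 [(array([573., -29.,  36.]), 0.65)]
amber_shut5 [(array([573., -29.,  36.]), 0.65)]
top {'mtx': array([[424.96178538,   0.        , 249.90228183],
       [  0.        , 424.96178538, 198.21553384],
       [  0.        ,   0.        ,   1.        ]]), 'xyz': array([ 407.0792088 ,   59.95314076, 1086.77603286]), 'rotation': array([-2.11620006,  2.12855989, -0.15184266])}
amber_rack [(array([575.,  -6.,  44.]), 0.85)]
white_rack [(array([438., 159.,  45.]), 0.86), (array([590., 242.,  22.]), 0.26)]
amber_hinge1 [(array([575.,  -9.,  41.]), 0.7)]
amber_shut1 [(array([574.,  -6.,  45.]), 0.67)]
amber_shut5 [(array([574.,  -6.,  45.]), 0.67)]
```

View pics/top0.png

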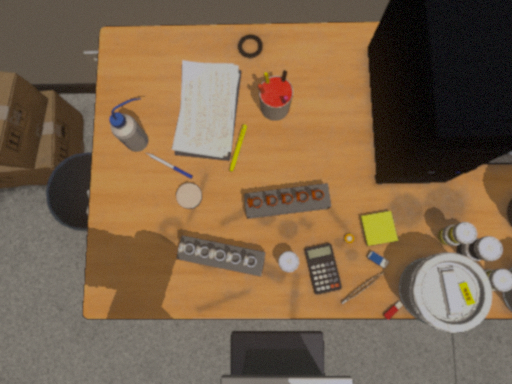

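View pics/scene0.png

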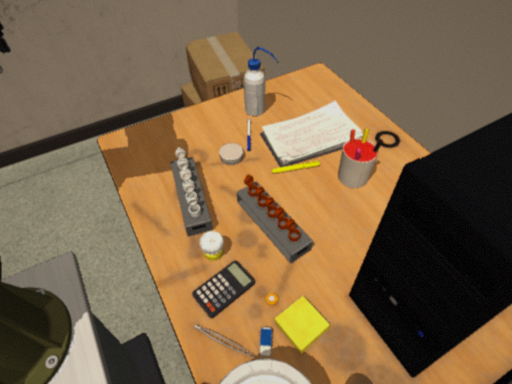

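The top view shows the amber rack at px (244–330, 185–215) and the white rack at (178–265, 236–275). The scene view confirms this layout. Next I measure pose and hinge side from depth.

```bash
cat > h.py <<'E'
import numpy as np,cv2
from scipy.spatial.transform import Rotation as R
def cloud(d,p):
    v,u=np.mgrid[:d.shape[0],:d.shape[1]]
    K=p["mtx"];P=np.stack([(u-K[0,2])/K[0,0]*d,(v-K[1,2])/K[1,1]*d,d],-1)
    return P@R.from_rotvec(p["rotation"]).as_matrix().T+p["xyz"]
E
python3 - <<'E'
from plant import *
from h import *
for c in("top","scene"):
    d=np.load(c+"_d.npy");W=cloud(d,camera_params(c));ok=d>0
    im=cv2.imread(f"pics/{c}0.png")
    for n,x,y in(("amber",572,-20),("white",437,140)):
        m=ok&(abs(W[...,0]-x)<75)&(abs(W[...,1]-y)<140)&(W[...,2]>15)&(W[...,2]<110)
        k=cv2.connectedComponents(m.astype(np.uint8))[1]
        b=max(range(1,k.max()+1),key=lambda i:(k==i).sum());P=W[k==b]
        r=cv2.minAreaRect(P[:,:2].astype(np.float32));print(c,n,len(P),r)
        q=P[(P[:,2]<50)];r=cv2.minAreaRect(q[:,:2].astype(np.float32));print(' low',r, np.percentile(P[:,2],[5,25,50,75,95,99]))
        a=P[:,:2]-P[:,:2].mean(0);ax=np.linalg.svd(a,full_matrices=False)[2][0];ax*=np.sign(ax[1]);print(' axis',ax,np.degrees(np.arctan2(-ax[0],ax[1])))
        o=np.array(r[0]);s=(P[:,:2]-o)@ax
        for lo in(35,45,55,65,75,85):
            t=(P[:,2]>=lo)&(P[:,2]<lo+10);print('  z',lo,np.histogram(s[t],bins=range(-115,125,8))[0])
    u=[240,175,100,50] if c=="top" else [225,165,100,105]
    cr=im[u[1]:u[1]+u[3],u[0]:u[0]+u[2]];cv2.imwrite(f"pics/{c}c.png",cv2.resize(cr,None,fx=5,fy=5,interpolation=cv2.INTER_CUBIC))
E
python3 -c "
import cv2,numpy as np
a=cv2.imread('pics/topc.png');b=cv2.imread('pics/scenec.png')
cv2.imwrite('pics/both.png',cv2.resize(np.vstack([a,b]),None,fx=.77,fy=.77))"
```

```text
top amber 2029 ((579.2816162109375, -5.1952667236328125), (60.564910888671875, 212.69422912597656), 6.628239154815674)
 low ((579.2816162109375, -5.1952667236328125), (60.564910888671875, 212.69422912597656), 6.628239154815674) [39.84603056 42.13696807 43.88296277 46.36027251 85.14084401 89.95568866]
 axis [-0.11875475  0.99292362] 6.820241075818759
  z 35 [ 0 60 60 41 41 42 48 66 50 42 38 52 53 44 42 39 58 50 52 35 41 65 48 45
 45 48 47 40  0]
  z 45 [ 0  4 11 22 27 19 11  4 15 27 19  7 16 26 24  6 14 18 16 24  5  8 19 27
 23  2  8  4  0]
  z 55 [ 0  0  0 12  9  7  0  0 12  7  5  0  5 10  6  1  0  7  7  7  1  0  8  4
  8  0  0  0  0]
  z 65 [ 0  0  0  0  0  0  1  0  0  0  1  0  0  0  0  0  2  1  1  0  0  5  1  2
  0 12  0  0  0]
  z 75 [ 0  0  0  0  0  0  9  3  0  0  0 13  1  0  0  8  5  0  0  2 17  2  0  0
  0  8  9  0  0]
  z 85 [ 0  0  0  0  0  0 12 11  0  0  0 20  0  0  0 12 10  0  0  1 17  0  0  0
  0  9 12  0  0]
top white 2133 ((442.75445556640625, 159.3324432373047), (212.72140502929688, 59.791709899902344), 78.4356918334961)
 low ((442.75445556640625, 159.3324432373047), (2
[... 1979 characters left out ...]
58 60.7340367  85.46808924 91.14531798]
 axis [0.19963158 0.97987103] -11.515415522340124
  z 35 [  3 110  73  73  45  45  45  43  50  38  35  35  44  47  37  30  32  44
  38  32  27  35  38  31  29  27  32  15   0]
  z 45 [ 0  1  1 25 11 15 16  0  3  3 10  4  1  2  2  1  0  3  6  4  1  1  4  5
  0  1  0  0  0]
  z 55 [ 0  0  0 18 10 13 15  0  0  6 20  9  0  1  4 19  3  0  0  4  6  0  0  0
  6  9  0  0  0]
  z 65 [ 0  0  0  0  0  3 27  0  0  0  8 21  0  0  0  8 20  0  0  0 25  2  0  0
  0 28  0  0  0]
  z 75 [ 0  0  0  0  0  8 22  0  0  0  4 31  0  0  0  3 38  2  0  0 26  6  0  0
  0 29  5  0  0]
  z 85 [ 0  0  0  0  0  2 21  0  0  0  1 22  0  0  0  0 15  4  0  0 14  9  0  0
  0  7 14  0  0]
```

View pics/both.png

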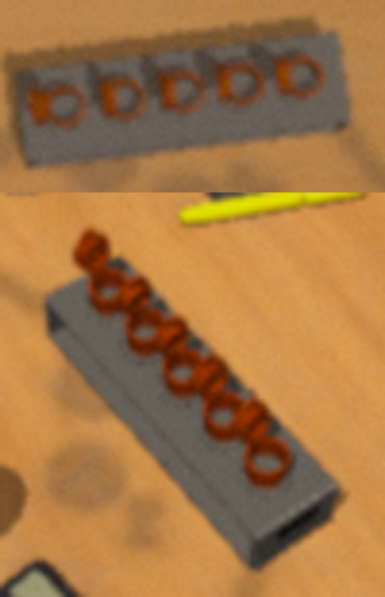

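The crop shows that the lids stand on the left (+world y) side of each amber vial. That agrees with depth: lid peaks at s ≈ −64, −25, +13, +48, +90 along the rack. The rack is at about (579, −6.5) with yaw +6.7°, so its +y points to world +y. I'll hover past the hinge end next.

```bash
cat >> h.py <<'E'
C=np.array([579.2,-6.6]);YAW=np.radians(6.68)
def info(targets=(),c=C,yaw=YAW):
    """targets: list of (rack x, rack y, world z)"""
    from plant import get_state
    s=get_state();M=R.from_rotvec(s["ee_rot"]).as_matrix();p=s["ee_pos"]
    ry=np.array([-np.sin(yaw),np.cos(yaw)]);rx=np.array([ry[1],-ry[0]])
    d=p[:2]-c
    print("t",round(s["t"],2),"pos",p.round(1),"rack xy",(d@rx).round(1),(d@ry).round(1),"F",s["contact_force"].round(1),"grip",round(s["grip_width"],1))
    print("tool axes in rack: x",(M[:2,0]@rx).round(3),(M[:2,0]@ry).round(3),"zdown",M[:,2].round(3),"q",s["q"].round(2))
    for x,y,z in targets:
        w=np.r_[c+x*rx+y*ry,z];print((x,y,z),"world",w.round(1),"tool shift cm",(M.T@(w-p)/10).round(2))
E
python3 -c "
from h import *
info([(0,145,230)])"
```

```text
t 0.6 pos [166.8 576.3 231.3] rack xy -341.7 626.9 F [-0.   0.2  0.5] grip 85.2
tool axes in rack: x -0.922 0.388 zdown [-0. -0. -1.] q [ 1.29  0.31 -0.05  1.21  0.    1.57]
(0, 145, 230) world [562.3 137.4 230. ] tool shift cm [-50.19 -31.16   0.13]
```

Emit:
move_arm --targets '[[-1,[0,0,0],[0,0,-0.133]],[-1,[0,0,0],[0,0,-0.133]],[-1,[0,0,0],[0,0,-0.132]],[-1,[-3.4,-4.8,0],[0,0,0]],[-1,[-3.4,-4.8,0],[0,0,0]],[-1,[-3.4,-4.8,0],[0,0,0]],[-1,[-3.4,-4.8,0],[0,0,0]],[-1,[-3.4,-4.8,0],[0,0,0]],[-1,[-3.4,-4.8,0],[0,0,0]],[-1,[-3.4,-4.8,0],[0,0,0]],[-1,[-3.4,-4.8,0],[0,0,0]],[-1,[0,0,0],[0,0,0]]]' --newtons 20

```text
t: 2.1
ee_pos: [497.1, 222.7, 232.1]
ee_rot: [-0.208, 3.129, 0.006]
contact_force: [0.4, -0.4, 0.1]
grip_width: 0.2
```

```bash
python3 - <<'E'
from plant import *
from h import *
p=camera_params("wrist");im,d=read_camera("wrist");cv2.imwrite("pics/w1.png",im[:,:,::-1])
info([(0,145,200),(0,135,76)])
print(p["xyz"],R.from_rotvec(p["rotation"]).as_matrix().round(2))
E
```

```text
t 2.15 pos [495.8 224.1 232.1] rack xy -56.0 238.8 F [-0.6  0.3 -0.3] grip -0.2
tool axes in rack: x -1.0 -0.018 zdown [ 0.004  0.005 -1.   ] q [ 0.42  0.2  -0.19  1.17  0.    0.29]
(0, 145, 200) world [562.3 137.4 200. ] tool shift cm [-5.41 -9.5   3.2 ]
(0, 135, 76) world [563.5 127.5  76. ] tool shift cm [ -5.34 -10.55  15.59]
[413.03691696 211.32663783 374.23709168] [[-0.13  0.94  0.32]
 [ 0.99  0.12  0.05]
 [ 0.    0.33 -0.94]]
```

View pics/w1.png

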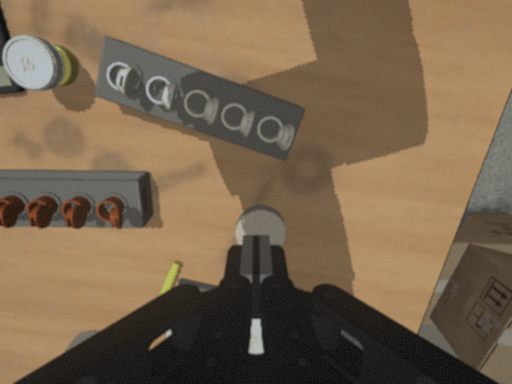

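The wrist view shows the amber rack's hinge end at px (150, 200), the white rack clear at upper left, and the tin under the tool. I'll hover over the middle for one close look.

Emit:
move_arm --targets '[[-1,[-1.4,-5,0],[0,0,0.018]],[-1,[-1.4,-5,0],[0,0,0]],[-1,[-1.4,-5,0],[0,0,0]],[-1,[-1.4,-5,0],[0,0,0]],[-1,[0,0,0],[0,0,0]]]'

```text
t: 2.78
ee_pos: [575.8, 35.5, 231.6]
ee_rot: [-0.201, 3.131, 0.012]
contact_force: [0.2, 0.1, 0.3]
grip_width: -0.2
```

```bash
python3 - <<'E'
from plant import *
from h import *
p=camera_params("wrist");im,d=read_camera("wrist");cv2.imwrite("pics/w2.png",im[:,:,::-1])
info([(0,135,76)])
W=cloud(d,p);q=W-np.r_[C,0];ry=np.array([-np.sin(YAW),np.cos(YAW)]);rx=np.array([ry[1],-ry[0]])
X=q[...,:2]@rx;Y=q[...,:2]@ry;Z=q[...,2]
m=(d>0)&(abs(X)<45)&(abs(Y)<125)&(Z>10)&(Z<110)
lo=m&(Z<47);pts=W[lo][:,:2].astype(np.float32);print(cv2.minAreaRect(pts),'desk z',np.median(Z[(d>0)&(Z<15)]))
f=im.astype(int);red=(f[...,0]>f[...,2]+35)
for y0 in(76,38,0,-38,-76):
    r=m&red&(abs(Y-y0)<13)&(abs(Z-62)<3);l=m&red&(abs(Y-y0-16)<18)&(Z>70)
    print(y0,'rim',r.sum(),[np.round(np.percentile(a[r],[2,50,98]),1) for a in(X,Y,Z)] if r.sum() else '','lid',l.sum(),[np.round(np.percentile(a[l],[2,50,98]),1) for a in(X,Y,Z)] if l.sum() else '')
E
```

```text
t 2.83 pos [575.1  37.1 231.6] rack xy 1.0 43.8 F [ 0.6  0.6 -0.9] grip 0.1
tool axes in rack: x -1.0 -0.013 zdown [ 0.003  0.009 -1.   ] q [ 0.06  0.27 -0.11  1.19  0.01 -0.07]
(0, 135, 76) world [563.5 127.5  76. ] tool shift cm [ 0.05  8.98 15.64]
((577.0222778320312, -7.493019104003906), (60.31303787231445, 211.8242950439453), 6.775907516479492) desk z -0.21013351685829207
76 rim 148 [array([-14.9,  -4.6,  10. ]), array([63.5, 73.6, 85.4]), array([59.5, 61.5, 62.9])] lid 278 [array([-14. ,  -3.7,   8.5]), array([85.9, 92.1, 96.9]), array([70.4, 84.4, 92.7])]
38 rim 122 [array([-14.5,  -3.4,  10.2]), array([26. , 33.8, 46.3]), array([59.2, 61.6, 63. ])] lid 188 [array([-13.9,  -5.2,   6.6]), array([44.5, 48.4, 52.4]), array([78.2, 85.5, 94.4])]
0 rim 122 [array([-14.7,  -3.6,  10.1]), array([-12.5,  -4.8,   8.1]), array([59.3, 61.7, 62.8])] lid 194 [array([-14.1,  -5.3,   6.3]), array([ 7.6, 12.4, 15.5]), array([77.7, 85.7, 94.4])]
-38 rim 128 [array([-14.8,  -4.3,   9.9]), array([-50.6, -42.9, -29.8]), array([59.6, 61.5, 63.2])] lid 194 [array([-14.1,  -5.5,   6.3]), array([-27.6, -22.3, -19. ]), array([78.2, 86.1, 94. ])]
-76 rim 127 [array([-14.6,  -5.1,  10.1]), array([-88.3, -81.9, -68.2]), array([59.4, 61.6, 63.1])] lid 205 [array([-14.6,  -5.9,   6. ]), array([-64.6, -58.7, -56.1]), array([76.6, 85.8, 93.7])]
```

View pics/w2.png

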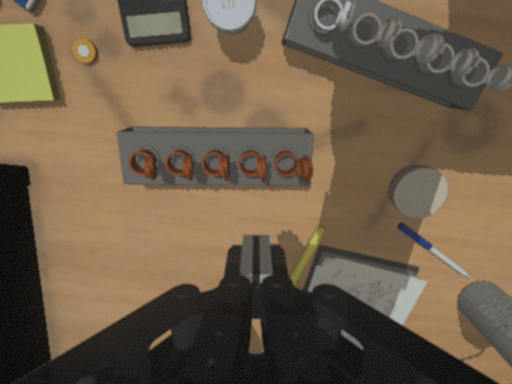

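The five amber lids are upright, at px x = 147–305. The wrist measurement puts the rack centre at (577, −7.5), yaw 6.8°, rims 61.6 mm up; that is consistent. Next I descend beyond the hinge end.

Emit:
move_arm --targets '[[-1,[0.1,4.8,0],[0,0,0.013]],[-1,[0.1,4.8,0],[0,0,0]],[-1,[0,0,0],[0,0,0]],[-1,[0,0,5],[0,0,0]],[-1,[0,0,5],[0,0,0]],[-1,[0,0,4],[0,0,0]],[-1,[0,0,0],[0,0,0]]]'

```text
t: 3.7
ee_pos: [556.3, 146.8, 91.1]
ee_rot: [-0.205, 3.13, 0.018]
contact_force: [-0.4, -0.9, 0.2]
grip_width: 0.3
```

```bash
sed -i 's/^C=.*/C=np.array([577.5,-7.2]);YAW=np.radians(6.75)/' h.py; python3 -c "
from h import *
info([(0,140,76),(0,-100,76)])"
```

```text
t 3.7 pos [556.3 146.8  91.1] rack xy -2.9 155.5 F [-0.4 -0.9  0.2] grip 0.3
tool axes in rack: x -1.0 -0.013 zdown [ 0.004  0.012 -1.   ] q [ 0.25  0.35 -0.32  0.88  0.01  0.12]
(0, 140, 76) world [561.  131.8  76. ] tool shift cm [-0.26 -1.57  1.5 ]
(0, -100, 76) world [ 589.3 -106.5   76. ] tool shift cm [  0.04 -25.56   1.23]
```

Emit:
move_arm --targets '[[-1,[-0.2,-1.0,1.4],[0.012,0.004,0.013]],[-1,[0,0,0.1],[0,0,0]],[-1,[0,0,0],[0,0,0]]]'

```text
t: 4.08
ee_pos: [562.4, 137.8, 79.4]
ee_rot: [-0.184, 3.129, -0.001]
contact_force: [-0.1, 0.1, 0.2]
grip_width: -0.1
```

```bash
python3 -c "
from h import *
info([(0,140,76),(0,-105,76)])"
```

```text
t 4.08 pos [562.4 137.8  79.4] rack xy 2.1 145.8 F [-0.1  0.1  0.2] grip -0.1
tool axes in rack: x -1.0 0.0 zdown [ 0.007 -0.    -1.   ] q [ 0.24  0.37 -0.33  0.86 -0.    0.12]
(0, 140, 76) world [561.  131.8  76. ] tool shift cm [ 0.21 -0.58  0.34]
(0, -105, 76) world [ 589.8 -111.5   76. ] tool shift cm [  0.2  -25.08   0.37]
```

Emit:
move_arm --targets '[[-1,[0.1,-0.5,0.3],[0,0.006,0]],[-1,[0,-1.2,0],[0,0,0]],[-1,[0,-1.2,0],[0,0,0]],[-1,[0,-1.2,0],[0,0,0]],[-1,[0,-1.2,0],[0,0,0]],[-1,[0,-1.2,0],[0,0,0]],[-1,[0,-1.2,0],[0,0,0]]]'

```text
t: 4.95
ee_pos: [572.4, 55.8, 78.4]
ee_rot: [-0.183, 3.132, -0.001]
contact_force: [-0.3, -0.2, 0.2]
grip_width: -0.2
```

```bash
python3 -c "
from h import *
info([(0,-105,76)])"
```

```text
t 4.95 pos [572.4  55.8  78.4] rack xy 2.4 63.2 F [-0.3 -0.2  0.2] grip -0.2
tool axes in rack: x -1.0 0.001 zdown [ 0.004 -0.    -1.   ] q [ 0.1   0.37 -0.34  0.86 -0.   -0.02]
(0, -105, 76) world [ 589.8 -111.5   76. ] tool shift cm [  0.22 -16.82   0.25]
```

Emit:
move_arm --targets '[[-1,[0.1,-1.2,0.15],[0,0,0]],[-1,[0.1,-1.2,0.1],[0,0,0]],[-1,[0,-1.2,0.05],[0,0,0]],[-1,[0,-1.2,0.05],[0,0,0]],[-1,[0,-1.2,0],[0,0,0]],[-1,[0,-1.2,0],[0,0,0]],[-1,[0,-1.2,0],[0,0,0]]]'

```text
t: 5.82
ee_pos: [580.7, -33.7, 74.6]
ee_rot: [-0.183, 3.132, -0.001]
contact_force: [0.2, 0.7, 0.3]
grip_width: 0.1
```

```bash
python3 - <<'E'
from plant import *
from h import *
info([(0,-105,76)])
im,d=read_camera("scene");cv2.imwrite("pics/s1.png",cv2.resize(im[100:300,150:350,::-1],None,fx=3,fy=3))
E
```

```text
t 5.83 pos [580.7 -33.7  74.6] rack xy 0.0 -26.7 F [0.2 0.7 0.3] grip 0.1
tool axes in rack: x -1.0 0.001 zdown [ 0.004 -0.    -1.   ] q [-0.06  0.38 -0.32  0.86  0.   -0.18]
(0, -105, 76) world [ 589.8 -111.5   76. ] tool shift cm [-0.   -7.83 -0.14]
```

View pics/s1.png

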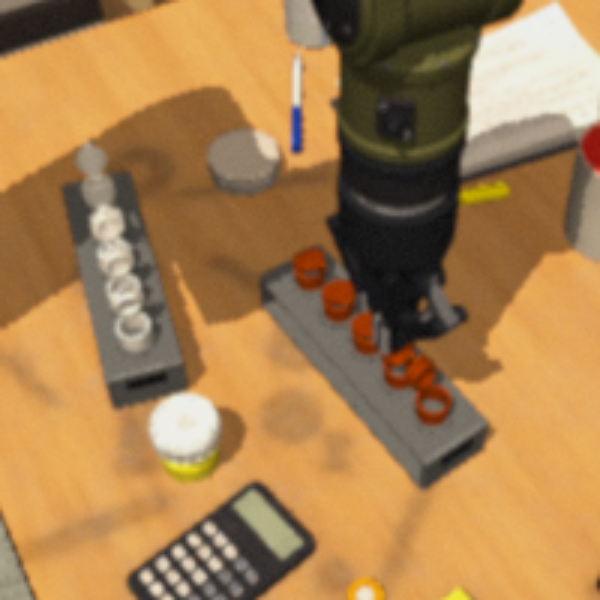

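Lids 1–3 have folded (px 310,268 / 340,300 / 366,332), lid 4 is under the fingers and lid 5 is still standing. I continue.

Emit:
move_arm --targets '[[-1,[0,-1.2,-0.05],[0,0,0]],[-1,[0,-1.2,0],[0,0,0]],[-1,[0,-1.2,0],[0,0,0]],[-1,[0,-1.2,0],[0,0,0]],[-1,[0,-1.2,0],[0,0,0]],[-1,[0,-1.2,0],[0,0,0]],[-1,[0,-0.6,0],[0,0,0]],[-1,[0,0,0],[0,0,0]]]'

```text
t: 6.88
ee_pos: [590.6, -118.8, 75.2]
ee_rot: [-0.18, 3.132, -0.003]
contact_force: [0.0, 0.4, 0.5]
grip_width: 0.1
```

```bash
python3 -c "
from h import *
info([(0,-105,76)])"
```

```text
t 6.88 pos [ 590.6 -118.8   75.2] rack xy -0.1 -112.4 F [0.  0.4 0.5] grip 0.1
tool axes in rack: x -1.0 0.003 zdown [ 0.004 -0.002 -1.   ] q [-0.2   0.42 -0.27  0.88 -0.   -0.31]
(0, -105, 76) world [ 589.8 -111.5   76. ] tool shift cm [-0.01  0.74 -0.08]
```

Emit:
move_arm --targets '[[-1,[0,0,-2],[0,0,0]],[-1,[0,1.4,0],[0,0,0]],[-1,[0,1.2,0],[0,0,0]],[-1,[0,0,0],[0,0,0]],[-1,[0,0,1.2],[0,0,0]],[-1,[0,0,0.4],[0,0,0]],[-1,[0,0,0],[0,0,0]],[-1,[0,0,0],[0,0,0]]]'

```text
t: 7.88
ee_pos: [585.1, -89.3, 75.1]
ee_rot: [0.184, -3.136, 0.0]
contact_force: [-0.2, -0.8, -0.0]
grip_width: 0.1
```

```bash
python3 -c "
from h import *
info([(0,-84,66)])"
```

```text
t 7.88 pos [585.1 -89.3  75.1] rack xy -2.1 -82.4 F [-0.2 -0.8 -0. ] grip 0.1
tool axes in rack: x -1.0 0.001 zdown [-0. -0. -1.] q [-0.15  0.4  -0.29  0.88 -0.   -0.27]
(0, -84, 66) world [587.4 -90.6  66. ] tool shift cm [-0.21 -0.16  0.91]
```

Emit:
move_arm --targets '[[-1,[-0.1,-0.1,0.4],[0,0,0]],[-1,[0,0,0.2],[0,0,0]],[-1,[0,0,0.1],[0,0,0]],[-1,[0,0,0.1],[0,0,0]],[-1,[0,0,0],[0,0,0]],[-1,[0,0,0],[0,0,0]]]'

```text
t: 8.62
ee_pos: [586.8, -90.7, 67.0]
ee_rot: [-0.183, 3.136, -0.001]
contact_force: [-0.1, -0.6, 0.1]
grip_width: -0.1
```

Emit:
move_arm --targets '[[-1,[0,0,0.1],[0,0,0]],[-1,[0,0,0.1],[0,0,0]],[-1,[0,0,0],[0,0,0]]]'

```text
t: 9.0
ee_pos: [587.2, -90.7, 66.2]
ee_rot: [-0.183, 3.135, -0.001]
contact_force: [0.6, 0.1, -0.1]
grip_width: 0.2
```

Emit:
move_arm --targets '[[-1,[0,0,0.1],[0,0,0]],[-1,[0,0,0.1],[0,0,0]]]'

```text
t: 9.25
ee_pos: [587.4, -90.8, 65.9]
ee_rot: [-0.183, 3.133, -0.001]
contact_force: [-4.5, 0.1, 11.8]
grip_width: -0.2
```

Lid 5 is shut, with firm contact at z = 65.9. Next is lid 4.

Emit:
move_arm --targets '[[-1,[0,0,-2.2],[0,0,0]],[-1,[0,0,-0.2],[0,0,0]],[-1,[0,1.9,0],[0,0,0]],[-1,[0,1.7,0],[0,0,0]],[-1,[0,0,0],[0,0,0]],[-1,[0,0,1.2],[0,0,0]],[-1,[0,0,0.5],[0,0,0]],[-1,[0,0,0.2],[0,0,0]],[-1,[0,0,0.1],[0,0,0]],[-1,[0,0,0],[0,0,0]]]'

```text
t: 10.5
ee_pos: [581.1, -52.1, 66.1]
ee_rot: [0.183, -3.135, -0.0]
contact_force: [0.4, -0.5, 0.1]
grip_width: -0.2
```

```bash
python3 -c "
from h import *
info([(0,-46,66)])"
```

```text
t 10.5 pos [581.1 -52.1  66.1] rack xy -1.8 -45.0 F [ 0.4 -0.5  0.1] grip -0.2
tool axes in rack: x -1.0 0.001 zdown [-0.001  0.    -1.   ] q [-0.09  0.4  -0.32  0.85  0.   -0.21]
(0, -46, 66) world [582.9 -52.9  66. ] tool shift cm [-0.18 -0.1   0.01]
```

Emit:
move_arm --targets '[[-1,[0,0,0.1],[0,0,0]],[-1,[0,0,0.05],[0,0,0]]]'

```text
t: 10.75
ee_pos: [581.2, -52.2, 66.0]
ee_rot: [0.183, -3.136, -0.001]
contact_force: [-2.8, 1.4, 5.1]
grip_width: 0.2
```

Lid 4 is pressed (5 N at 66.0). Next is lid 3.

Emit:
move_arm --targets '[[-1,[-0.1,0,-2.2],[0,0,0]],[-1,[0,0,-0.2],[0,0,0]],[-1,[0,1.9,0],[0,0,0]],[-1,[0,1.7,0],[0,0,0]],[-1,[0,0,0],[0,0,0]],[-1,[0,0,1.2],[0,0,0]],[-1,[0,0,0.5],[0,0,0]],[-1,[0,0,0.2],[0,0,0]],[-1,[0,0,0.1],[0,0,0]],[-1,[0,0,0],[0,0,0]]]'

```text
t: 12.0
ee_pos: [575.9, -14.2, 66.1]
ee_rot: [0.181, -3.132, -0.002]
contact_force: [-0.5, 0.5, 0.5]
grip_width: -0.1
```

```bash
python3 -c "
from h import *
info([(0,-8,66)])"
```

```text
t 12.0 pos [575.9 -14.2  66.1] rack xy -2.4 -6.8 F [-0.5  0.5  0.5] grip -0.1
tool axes in rack: x -1.0 0.002 zdown [-0.004  0.001 -1.   ] q [-0.03  0.39 -0.34  0.85  0.   -0.14]
(0, -8, 66) world [578.4 -15.1  66. ] tool shift cm [-0.24 -0.12  0.01]
```

Emit:
move_arm --targets '[[-1,[0,0,0.1],[0,0,0]],[-1,[0,0,0.05],[0,0,0]]]'

```text
t: 12.25
ee_pos: [576.0, -14.2, 66.0]
ee_rot: [0.181, -3.133, -0.003]
contact_force: [-1.9, 0.4, 3.8]
grip_width: 0.2
```

Emit:
move_arm --targets '[[-1,[-0.1,0,-2.2],[0,0,0]],[-1,[0,0,-0.2],[0,0,0]],[-1,[0,1.9,0],[0,0,0]],[-1,[0,1.6,0],[0,0,0]],[-1,[0,0,0],[0,0,0]],[-1,[0,0,1.2],[0,0,0]],[-1,[0,0,0.5],[0,0,0]],[-1,[0,0,0.2],[0,0,0]],[-1,[0,0,0.1],[0,0,0]],[-1,[0,0,0],[0,0,0]]]'

```text
t: 13.5
ee_pos: [570.9, 22.5, 66.1]
ee_rot: [0.18, -3.129, -0.003]
contact_force: [0.2, -0.1, 1.4]
grip_width: 0.1
```

```bash
python3 -c "
from h import *
info([(0,30,66)])"
```

```text
t 13.5 pos [570.9  22.5  66.1] rack xy -3.0 30.3 F [ 0.2 -0.1  1.4] grip 0.1
tool axes in rack: x -1.0 0.003 zdown [-0.007  0.001 -1.   ] q [ 0.04  0.38 -0.35  0.85  0.   -0.08]
(0, 30, 66) world [574.   22.6  66. ] tool shift cm [-0.3  -0.03  0.01]
```

Emit:
move_arm --targets '[[-1,[0,0,0.1],[0,0,0]],[-1,[0,0,0.05],[0,0,0]]]'

```text
t: 13.75
ee_pos: [571.0, 22.6, 66.0]
ee_rot: [0.18, -3.13, -0.004]
contact_force: [-2.4, 0.6, 3.6]
grip_width: -0.1
```

Emit:
move_arm --targets '[[-1,[-0.2,0,-2.2],[0,0,0]],[-1,[0,0,-0.2],[0,0,0]],[-1,[0,1.9,0],[0,0,0]],[-1,[0,1.7,0],[0,0,0]],[-1,[0,0,0],[0,0,0]],[-1,[0,0,1.2],[0,0,0]],[-1,[0,0,0.5],[0,0,0]],[-1,[0,0,0.2],[0,0,0]],[-1,[0,0,0.1],[0,0,0]],[-1,[0,0,0],[0,0,0]]]'

```text
t: 15.0
ee_pos: [566.7, 60.5, 66.2]
ee_rot: [0.179, -3.126, -0.002]
contact_force: [-0.4, -0.5, 0.1]
grip_width: -0.1
```

```bash
python3 -c "
from h import *
info([(0,68,66)])"
```

```text
t 15.0 pos [566.7  60.5  66.2] rack xy -2.7 68.5 F [-0.4 -0.5  0.1] grip -0.1
tool axes in rack: x -1.0 0.003 zdown [-0.01   0.001 -1.   ] q [ 0.11  0.38 -0.35  0.85  0.   -0.01]
(0, 68, 66) world [569.5  60.3  66. ] tool shift cm [-0.27 -0.05  0.01]
```

Now press lid 1, then go straight up and back towards the start to clear the view.

Emit:
move_arm --targets '[[-1,[0,0,0.1],[0,0,0]],[-1,[0,0,0.05],[0,0,0]],[-1,[0,0,0.05],[0,0,0]]]'

```text
t: 15.38
ee_pos: [566.9, 60.5, 66.0]
ee_rot: [0.179, -3.127, -0.003]
contact_force: [-1.8, 0.1, 4.4]
grip_width: -0.1
```

Emit:
move_arm --targets '[[-1,[0,0,-3],[0,0,0]],[-1,[0,0,-6],[0,0,0]],[-1,[0,0,-6],[0,0,0]],[-1,[0,0,-3],[0,0,0]],[-1,[0,5,0],[0,0,0]],[-1,[0,5,0],[0,0,0]],[-1,[0,5,0],[0,0,0]],[-1,[0,5,0],[0,0,0]],[-1,[0,0,0],[0,0,0]],[-1,[0,0,0],[0,0,0]]]'

```text
t: 16.62
ee_pos: [548.1, 263.5, 251.1]
ee_rot: [0.174, -3.132, -0.002]
contact_force: [-0.0, -0.2, 0.2]
grip_width: 0.0
```

```bash
python3 - <<'E'
from plant import *
from h import *
info()
ry=np.array([-np.sin(YAW),np.cos(YAW)]);rx=np.array([ry[1],-ry[0]])
for c in("scene","top","wrist"):
    p=camera_params(c);im,d=read_camera(c);W=cloud(d,p);q=W[...,:2]-C
    cv2.imwrite(f"pics/{c}_e.png",im[:,:,::-1])
    if c=="scene": cv2.imwrite("pics/s_e.png",cv2.resize(im[100:300,150:350,::-1],None,fx=3,fy=3,interpolation=cv2.INTER_CUBIC))
    X=q@rx;Y=q@ry;Z=W[...,2];m=(d>0)&(abs(X)<45)&(abs(Y)<125)&(Z>15)&(Z<110)
    print(c,cv2.minAreaRect(W[m&(Z<47)][:,:2].astype(np.float32)),'max z',np.percentile(Z[m],99.9))
    f=im.astype(int);red=m&(f[...,0]>f[...,2]+35)&(Z>57)
    for y0 in(76,38,0,-38,-76):
        a=red&(abs(Y-y0+5)<6);b=red&(abs(Y-y0+13)<5);print(y0,'lid z mid/tab',*[np.round(np.percentile(Z[k],[50,95]),1) if k.sum() else None for k in(a,b)])
    w=(d>0)&(abs(W[...,0]-443)<75)&(abs(W[...,1]-158)<140)&(Z>15)&(Z<105)
    print(' white',cv2.minAreaRect(W[w&(Z<47)&(abs(W[...,0]-443)<60)][:,:2].astype(np.float32))[0],(w&(Z>75)).sum())
E
```

```text
t 16.62 pos [548.1 263.5 251.1] rack xy 2.6 272.2 F [-0.  -0.2  0.2] grip 0.0
tool axes in rack: x -1.0 0.007 zdown [-0.005  0.001 -1.   ] q [0.45 0.33 0.01 1.26 0.   0.34]
scene ((579.22509765625, -8.107551574707031), (61.139305114746094, 213.26370239257812), 6.812485694885254) max z 68.20468914330901
76 lid z mid/tab [65.2 67.3] [64.5 66.5]
38 lid z mid/tab [65.1 66.8] [63.9 66.4]
0 lid z mid/tab [65.2 67.6] [64.  67.2]
-38 lid z mid/tab [65.5 67.1] [63.9 66.2]
-76 lid z mid/tab [65.1 67.4] [64.3 66.7]
 white (442.673828125, 156.9327850341797) 274
top ((578.9669799804688, -5.2479400634765625), (60.74845504760742, 212.7562713623047), 6.756885051727295) max z 70.59806440569952
76 lid z mid/tab [65.8 68.6] [65.  67.8]
38 lid z mid/tab [65.7 68.4] [64.5 68.7]
0 lid z mid/tab [66.2 68.7] [64.7 66.6]
-38 lid z mid/tab [66.3 69.6] [63.1 66.2]
-76 lid z mid/tab [65.9 68.4] [65.1 67.6]
 white (439.0543212890625, 141.35536193847656) 198
wrist ((572.4274291992188, 29.06476593017578), (60.48959732055664, 140.9208221435547), 6.489847660064697) max z 67.75480267443149
76 lid z mid/tab [66.  67.2] [65.4 66.7]
38 lid z mid/tab [66.1 67.3] [65.4 66.7]
0 lid z mid/tab [66.2 67.3] [66.  66.6]
-38 lid z mid/tab None None
-76 lid z mid/tab None None
 white (437.20025634765625, 141.35467529296875) 1516
```

View pics/s_e.png

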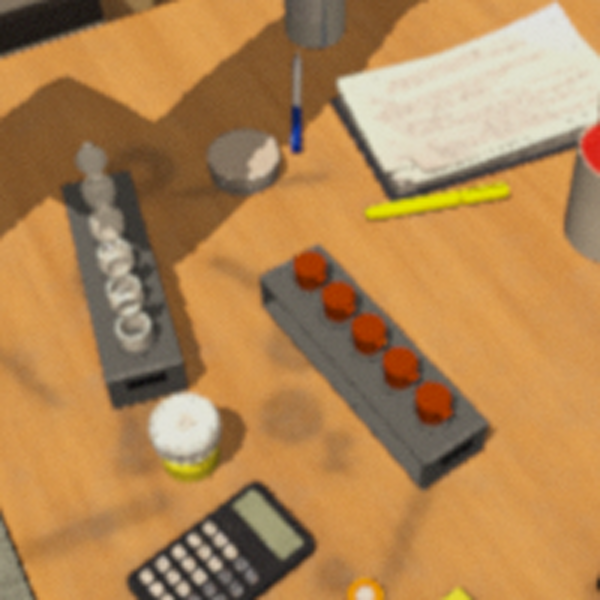

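All five amber lids lie flat (px 311,268 to 434,402), the white lids still stand, and nothing has moved. I'm handing in.

```bash
python3 -c "
from plant import *
print(close_job())"
```

```text
the job is handed in; nothing more can be done
None
```

All five amber lids are folded over and pressed shut, and the job is handed in at about 17 s of the 64 s; the hand-in reports no verdict. I made one stroke from the hinge end about 10 mm above the shut height, which folded lids 1 to 5 in order. Then I pressed each lid down near its tab, from lid 5 back to lid 1.

**Lids:** The fingertips stopped on every lid at 65.9–66.0 mm, which matches the shut height of 66 mm. In the last images the depth over the lids is about 64–66 mm. The wrist camera saw only lids 1 to 3; the scene and top cameras saw all five.

**Press force:** Lids 1 to 4 took about 4 to 5 N. Lid 5 took about 12 N, more than the 1 to 5 N suggested, with no movement of the rack seen.

**Amber rack:** It moved less than 1 mm between the first and last scene and top images.

**White rack and bystanders:** In the scene camera the white rack is unmoved and its lids still stand. The pot, tin and highlighter look unmoved there, and so does the orange disc, only partly in view. I did not measure any of the four.

**Check that disagreed:** The last top and wrist images put the white rack's centre up to 18 mm off. I took this to be the gripper and the picture edge hiding part of the rack, and relied on the scene camera, which matched its first image to 0.3 mm.

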